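# Press an inlay sled under the leaf-spring guide

## Robot

A 6-joint arm with a two-finger parallel gripper is mounted at the origin on the work surface. World frame = base frame: x ahead of the robot, y to its left, z up, the work surface at z = 0. Lengths are in m, angles in rad, forces in N, time in s.
With the tool pointing down it reaches from about 0.275 to 1 m from the base axis. Payload 8.4 kg.
Tool frame: the origin (TCP) lies between the finger pads; the fingertips stand 11 mm ahead of it and the grasp point (between the pads) lies 8 mm behind it; y points along the fingers, x is the direction in which the jaws open and shut, and the axes are right-handed (so a half turn about y gives the same grasp; the last joint's range is limited). The gripper opens to 85 mm and grips with 20 to 120 N. Pads are 22 mm wide; open, the fingers measure 114 mm over their backs; the gripper's body (76 mm by 85 mm) begins 54 mm behind the grasp point. The pads swing forward as they close: fully open they stand 13 mm farther back than shut.
Start: joints at [1.155, 0.353, 1.633, -0, 1.155, -0.002], TCP at [0.251, 0.572, 0.242] pointing down, gripper open.
Joint ranges: [-2.63, 2.63], [-0.92, 2.1], [0.06, 2.66], [-1.3, 4.44], [0, 2.69], [-3.02, 3.02]. Speed limits (rad/s): [2.22, 2.22, 2.79, 3.14, 3.14, 3.14].

## Interface

Orientations are given as a unit quaternion [w, x, y, z].
In Python, from workcell import * gives the robot as it stands.
- The arm moves only by the tool play_rows, never from a script. Its arguments are lists of equal length, an entry for each row: "linear": the shift along the tool's x, y, z in m, a list of three; "yaw": the turn about the tool's y in rad. In form: {"linear": [[tx, ty, tz], ...], "yaw": [yaw, ...]}. A call has 1 to 5 rows; each row is the pose to reach, as a shift and turn from the pose commanded when the call began, along the tool's axes at that moment; what a row does not reach only later rows make up. A row lasts 1/12 s, in which the tool goes at most 41.7 mm and 7.16 degrees, less where a joint would pass 70% of its speed; a pose out of reach is approached as far as the arm can. A call with a gripper value outside its range is refused whole. "gripper" is the finger opening in m, from 0 to 0.0854, set as the call begins (left out, the last holds). The fingers move at their own pace and stop on an object; the grip force is fixed at half the most. Time passes only in rows, so rows that repeat a pose let the fingers close. It gives the time, the measured TCP pose, the force and the opening at its end, in the units of the state.
- state(): the state, without advancing time (a new reading comes with each control period).
- get_image(name): name is "scene" or "side" or "wrist"; returns a dict with "pixels" (480x640x3 uint8, blue, green, red), "vertical_fov" (degrees; the focal length in pixels is half the picture's height over the tangent of half this angle, whatever the lens; pixels are square), "cx", "cy" (the principal point, pixels), "k1" (the pictures are not rectified: a ray, as slopes to the right and down, at radius r is drawn at 1 + k1 r^2 times it, then the intrinsics apply), "R" (3x3) and "t" (3): a world point X has camera coordinates R X + t; the wrist camera has in their place "mount" (4x4, takes a point from camera to tool coordinates, whose origin is the TCP and whose axes are the tool frame's). Camera axes: x right, y down, z forward; pixel columns grow to the right and rows downward; lengths in m; the calibration is good to about 2 mm. A picture is of the moment at which its call begins: read the wrist's pose just before it. There is no depth.
- job_done(): hands the job in, once; it reports no verdict.
The state is a dict: "clock": time; "joint_positions": joint angles; "joint_vel": joint speeds; "joint_efforts": joint torques, N m; "tool_pos": TCP position; "tcp_rot": TCP orientation; "wrist_force": force on the tool from outside, world axes, zero at the start; "wrist_torque": the same for the moment, N m; "opening": finger opening in m.
Only numpy, scipy, OpenCV 4.12 (cv2) and the standard library are available. Lean on these libraries where they do the work, as an engineer would, in place of code of your own. Each camera call takes 0.05 s, during which the arm holds its last target.

## Task

Load the inlay sled into the routing fixture: with the fingertips on the black pad behind its blue cleat, press it down hard against the sprung ejector plate and, keeping it pressed, push it along the channel under the steel crossbar and the brass leaf spring until its nose is fully home against the red stop and the ejector plate has popped up again behind it. Only press and push the sled, never lift it out of its channel; leave the jar, the glue bottle and the wooden clamp block where they stand, and finish with the hand clear.

Things in the scene. Friction and masses are not known exactly. Their poses are not given: they have to be found in the camera images.
- fixture: Wooden fixture screwed to the bench: base 340 mm long, 130 mm wide, its bed 20 mm above the bench. Origin at bench height on the channel's centre line; x = along the channel, the way the sled must travel; z up. The base spans x = -160 to +180 mm. Two aluminium rails, 16 mm wide and 12 mm above the bed, leave a channel 73 mm wide.
- bar_front (a point): Lower near edge of the dark steel crossbar over the channel, at its middle: x = 60 mm in the fixture, 18 mm above the bed. The bar is 14 mm deep (to x = 74 mm), its top 32 mm above the bed; the posts with brass nuts at its ends (y = +-57 mm) reach 44 mm above the bed.
- stop_face (a point): Middle of the near face of the red stop at the channel's far end, x = 165 mm in the fixture; the stop is 22 mm high above the bed. The sled's nose must rest here.
- sled: Loose wooden sled 160 mm long (x), 70 wide, 14 thick, 0.2-0.33 kg, dark veneer on its front half. Origin: centre of underside; x to the nose, z up. Starts flat on the ejector plate, 8 mm above the bed, nose 15-40 mm short of the crossbar: too high to pass below it. Pressed to the bed (top 34 mm above the bench) it clears the bar by 4 mm. Home: origin at x = 85 mm in the fixture.
- press_pad (a point): Centre of the black pad on the sled's top, 59.5 mm behind the sled's centre. Clear pressing area: 40 mm long, from the sled's tail to the blue cleat, 70 mm wide. The cleat (8 mm thick, 56 wide, 10 high) stands across the top 32 to 40 mm behind the sled's centre; fingertips behind it push on it. With the sled home it is 7 mm short of the crossbar.
- ejector (a joint): How far the steel ejector plate is pressed down, m: 0 = up, 8 mm proud of the bed; 0.008 = flush. Its spring pushes up with 7 N at 0, 14 N when flush. The plate, 140 x 50 mm, lies at x = -150 to -10 mm of the fixture and pops up once the sled's tail has passed x = -10 mm, 15 mm before the sled is home.
- leaf (a joint): Lift of the brass leaf spring, rad: 0 at rest. The leaf, 34 mm wide, is held at the crossbar and slopes down along the travel to a round tip at x = 118 mm in the fixture, at rest about 9 mm above the bed. The sled's nose lifts it to about 0.1 rad; it then presses on the sled's top with 4 to 5 N.
- inlay_jar: Glass jar with brass lid, 56 mm across, 65 mm tall, beside the fixture; origin at the centre of its underside. Not to be disturbed.
- glue_bottle: White glue bottle with orange cap, 48 mm across, 115 mm tall, beside the fixture; origin at the centre of its underside. Not to be disturbed.
- clamp_block: Dark wooden block 70 x 35 x 30 mm lying beside the fixture; origin at the centre of its underside. Not to be disturbed.

How it is judged:
By the outcome, as a careful person would: the job done as asked, in the order asked, and still so for the second after the job is handed in, with the robot touching nothing.
It also fails if it takes over 48 s, if anything falls off the work surface, if the arm or the gripper's body presses on something with over 40 N, if the wrist force passes 120 N, or if a joint passes its speed limit or range.

## Working session

There is one attempt and no reset: what is moved stays moved. The work goes in short steps, Python scripts to look and compute and a tool call to move; the robot and the scene stay as the last step left them, time stands still between calls to the robot, and variables do not carry over. Pictures are saved under pics/ and viewed, and the job is handed in when it is done.

Besides the shell and the picture viewer there is one more tool, called after ">>>" in YAML: its name, and indented under it one key for each argument. play_rows: Moves the arm, as the interface text tells. Its arguments: {"type":"object","properties":{"linear":{"type":"array"},"yaw":{"type":"array"},"gripper":{"type":"number"}},"required":["linear","yaw"]}

```bash
ls; mkdir -p pics; python3 - <<'E'
from workcell import *
import cv2,pickle
s=state()
for k,v in s.items(): print(k,v)
for n in ["scene","side","wrist"]:
    d=get_image(n); cv2.imwrite(f"pics/a_{n}.png",d["pixels"]); pickle.dump(d,open(f"a_{n}.pkl","wb"))
    print(n,{k:v for k,v in d.items() if k!="pixels"})
E
```

```text
pics
clock 0.0
joint_positions [ 1.15459729e+00  3.53667087e-01  1.63409912e+00  6.22185142e-06
  1.15516981e+00 -2.39060153e-03]
joint_vel [ 8.14072676e-04  1.83809551e-04  9.92057989e-06  9.63925669e-04
 -2.84220842e-04  8.90094523e-04]
joint_efforts [ 9.03918244e-04 -6.05243754e+01 -3.42069590e+01  3.11080230e-04
  9.19506740e-03 -3.97180486e-06]
tool_pos [0.25113051 0.57185613 0.24156481]
tcp_rot [-0.59179466  0.59230875  0.38622    -0.38701877]
wrist_force [ 0.2184312   0.0129799  -0.51754341]
wrist_torque [ 0.02869126 -0.07455007  0.00664675]
opening 0.08524380895245681
scene {'vertical_fov': 54.964512555389675, 'cx': 316.1984476547241, 'cy': 247.4853909865451, 'k1': 0.005522166086877185, 'R': array([[ 0.61415738,  0.78900434, -0.01681846],
       [ 0.55324143, -0.44564272, -0.70379435],
       [-0.56279182,  0.42293583, -0.71020466]]), 't': array([-0.39553632, -0.2402326 ,  0.98694566])}
side {'vertical_fov': 51.59599989997295, 'cx': 321.2245927203984, 'cy': 235.67068228056615, 'k1': -0.07606697680538001, 'R': array([[-0.96350766, -0.2672138 ,  0.01580419],
       [-0.16370145,  0.54149631, -0.82461117],
       [ 0.21178958, -0.79710635, -0.56547913]]), 't': array([0.55018435, 0.1029597 , 0.64436703])}
wrist {'vertical_fov': 62.129446406898246, 'cx': 317.34863093457005, 'cy': 238.19136290504196, 'k1': 0.015018736226246679, 'mount': array([[ 9.99999135e-01, -1.30373381e-03, -1.74154619e-04,
         1.02303091e-03],
       [-2.48370912e-04, -3.17190727e-01,  9.48361735e-01,
        -1.32201573e-01],
       [-1.29165149e-03, -9.48360872e-01, -3.17190776e-01,
         8.24103436e-02],
       [ 0.00000000e+00,  0.00000000e+00,  0.00000000e+00,
         1.00000000e+00]])}
```

View pics/a_scene.png

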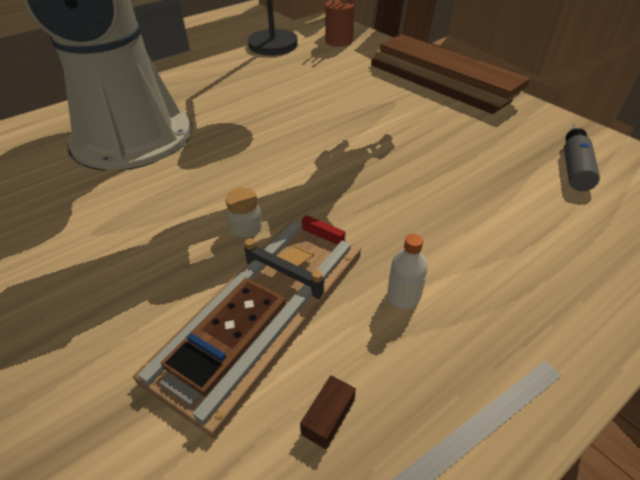

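View pics/a_side.png

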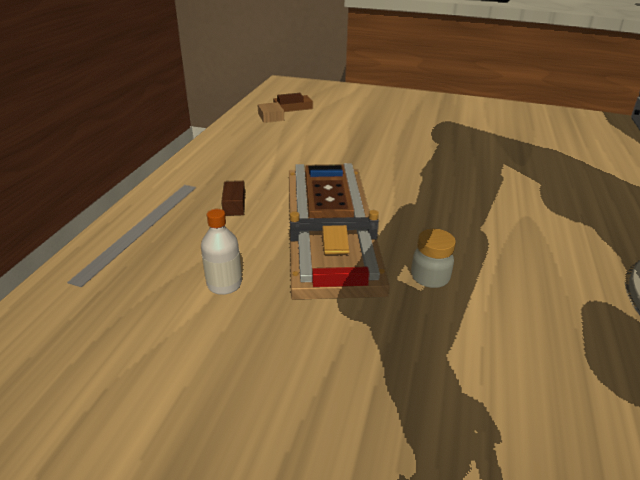

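View pics/a_wrist.png

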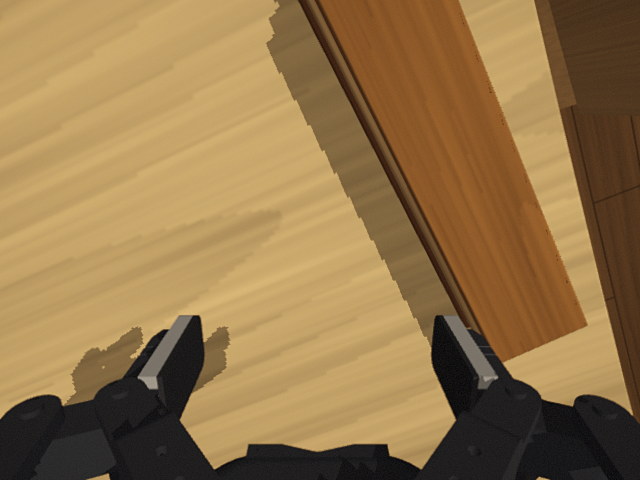

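```bash
python3 - <<'E'
import cv2
a=cv2.imread("pics/a_scene.png")[200:440,120:380]
cv2.imwrite("pics/az.png",cv2.resize(a,None,fx=2.5,fy=2.5,interpolation=cv2.INTER_CUBIC))
a=cv2.imread("pics/a_side.png")[155:305,270:400]
cv2.imwrite("pics/bz.png",cv2.resize(a,None,fx=4,fy=4,interpolation=cv2.INTER_CUBIC))
E
```

```text
(no output)
```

View pics/az.png

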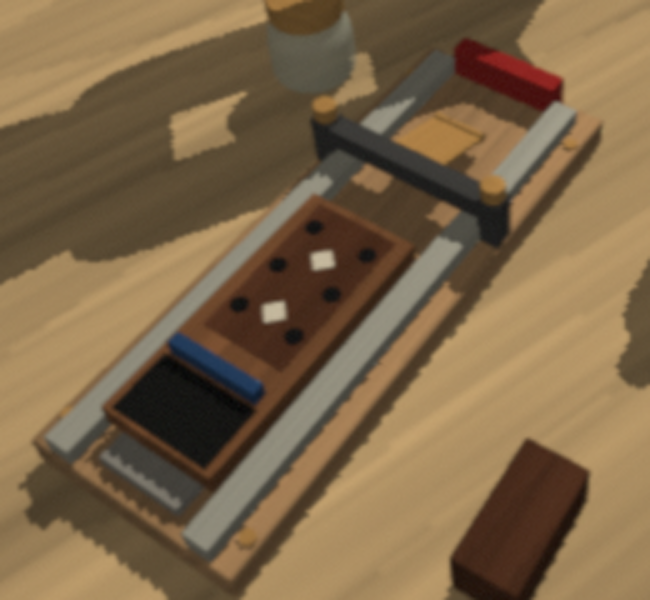

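View pics/bz.png

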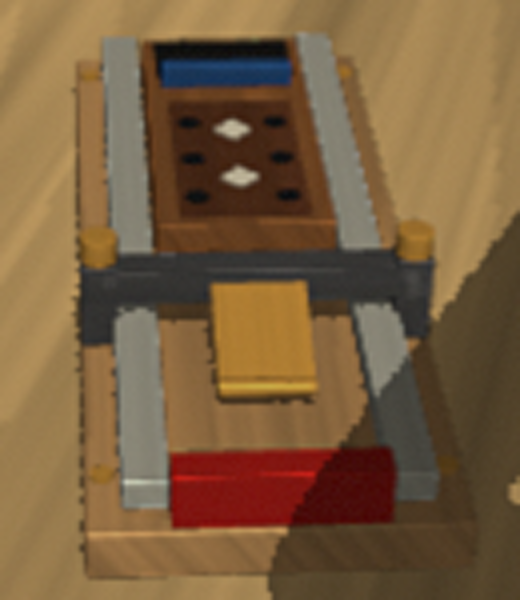

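```bash
cat > h.py <<'E'
import numpy as np,pickle
from scipy.optimize import least_squares
def proj(d,X,R=None,t=None):
    R=d["R"] if R is None else R; t=d["t"] if t is None else t
    c=np.asarray(X)@R.T+t; u=c[:,:2]/c[:,2:]; r2=(u**2).sum(1,keepdims=True)
    u=u*(1+d["k1"]*r2); f=240/np.tan(np.radians(d["vertical_fov"]/2))
    return u*f+[d["cx"],d["cy"]]
def place(p,X):
    c,s=np.cos(p[2]),np.sin(p[2]); X=np.asarray(X,float)
    return np.c_[p[0]+c*X[:,0]-s*X[:,1],p[1]+s*X[:,0]+c*X[:,1],X[:,2]]
E
python3 - <<'E'
from h import *
S=pickle.load(open("a_scene.pkl","rb"));D=pickle.load(open("a_side.pkl","rb"))
zs=lambda u,v:(120+(u-.5)/2.5,200+(v-.5)/2.5); zd=lambda u,v:(270+u/4-.4,155+v/4-.4)
fs=[((-160,65,20),zs(38,440)),((-160,-65,20),zs(233,578)),((180,-65,20),zs(602,123)),((67,57,64),zs(324,100)),((67,-57,64),zs(493,182))]
fd=[((180,-65,20),zd(87,537)),((180,65,20),zd(476,530)),((180,-65,0),zd(87,577)),((180,65,0),zd(470,572)),((-160,-65,20),zd(78,62)),((67,-57,64),zd(99,235)),((67,57,64),zd(416,228))]
def fit(fs,fd,p0):
    A=lambda f:(np.array([a for a,b in f])/1000,np.array([b for a,b in f]))
    def r(p,): 
        return np.concatenate([(proj(d,place(p,A(f)[0]))-A(f)[1]).ravel() for d,f in((S,fs),(D,fd)) if f])
    o=least_squares(r,p0,loss="soft_l1"); print(np.round(o.x,4),np.degrees(o.x[2])); print(np.round(r(o.x).reshape(-1,2),1)); return o.x
for y0 in (0,1.5,3,4.5):
    pass
p=min((fit(fs,fd,[.5,0,y]) for y in (-.5,)),key=lambda x:0)
sl=fit([((-80,35,42),zs(105,408)),((-80,-35,42),zs(208,468)),((80,35,42),zs(315,197)),((80,-35,42),zs(413,245))],[((80,-35,42),zd(160,225)),((80,35,42),zd(337,222))],[p[0],p[1],p[2]])
c,s=np.cos(p[2]),np.sin(p[2]); dd=sl[:2]-p[:2]; print("sled in fixture",c*dd[0]+s*dd[1],-s*dd[0]+c*dd[1],sl[2]-p[2])
E
```

```text
[ 0.5715 -0.0486  1.9084] 109.34550862986454
[[-3.2 -0.3]
 [-0.8  1.1]
 [ 0.3 -2. ]
 [ 0.   1.2]
 [-0.6 -0.1]
 [-1.   1. ]
 [ 1.1 -0.5]
 [-0.7  2.5]
 [ 1.2  0.5]
 [-1.7 -0.3]
 [-0.3  1. ]
 [-0.5  1.1]]
[ 0.5899 -0.1011  1.9091] 109.38387383427293
[[-2.3 -0.5]
 [ 0.4  4.7]
 [-1.3 -2.3]
 [ 0.4 -0.6]
 [-1.5  0.7]
 [-0.2  0.4]]
sled in fixture -0.055595130952842124 5.6825617175713244e-05 0.0006695991351270969
```

```bash
cat >> h.py <<'E'
import cv2
def wire(img,d,p,sx,sc,off,R=None,t=None,sz=.042,yo=0):
    def ln(X,c):
        q=(proj(d,place(p,np.array(X)/1000),R,t)-off+.5)*sc
        cv2.polylines(img,[np.int32(q*8)],False,c,1,cv2.LINE_AA,3)
    ln([(-160,65,20),(-160,-65,20),(180,-65,20),(180,65,20),(-160,65,20)],(0,255,0))
    for y in (36.5,52.5,-36.5,-52.5): ln([(-150,y,32),(165,y,32)],(255,255,0))
    ln([(60,-57,38),(60,57,38)],(0,0,255)); ln([(60,-57,52),(60,57,52)],(0,0,255))
    z=sz*1000
    ln([(sx-80,35+yo,z),(sx-80,-35+yo,z),(sx+80,-35+yo,z),(sx+80,35+yo,z),(sx-80,35+yo,z)],(255,0,255))
    ln([(sx-40,28+yo,z+10),(sx-40,-28+yo,z+10)],(255,0,255))
E
python3 - <<'E'
from h import *
p=[.5715,-.0486,1.9084]
for n,x0,y0,w,h,k in (("scene",120,200,260,240,3),("side",270,155,130,150,4)):
    d=pickle.load(open(f"a_{n}.pkl","rb"))
    a=d["pixels"][y0:y0+h,x0:x0+w]; a=cv2.resize(a,None,fx=k,fy=k,interpolation=cv2.INTER_CUBIC)[:600]
    wire(a,d,p,-55.6,k,np.array([x0,y0])); cv2.imwrite(f"pics/w_{n}.png",a)
E
```

```text
(no output)
```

View pics/w_scene.png

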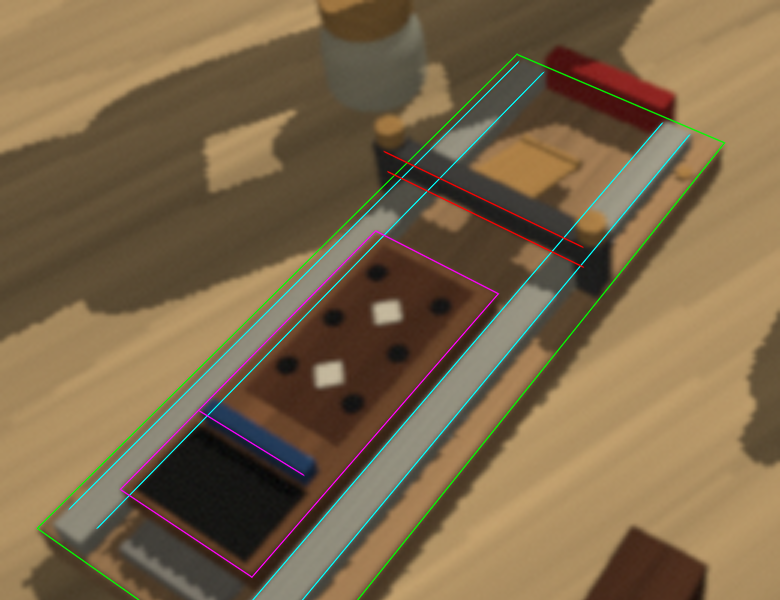

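View pics/w_side.png

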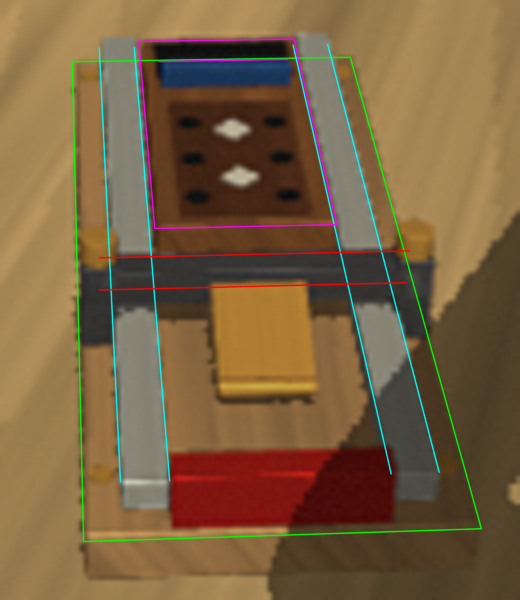

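```bash
python3 - <<'E'
from workcell import *
from h import *
from scipy.spatial.transform import Rotation as Ro
s=state();w,x,y,z=s["tcp_rot"];R=Ro.from_quat([x,y,z,w]).as_matrix();print(R.round(4))
for k in "xz": v=R[:,0 if k=="x" else 2];print(k,np.degrees(np.arctan2(v[1],v[0])))
p=[.5715,-.0486,1.9084]
pad=place(p,[[-.1151,0,.042]])[0];print("pad",pad, "hover point", place(p,[[-.1151,0,.2]]))
dx=pad-s["tool_pos"]; print(R.T@dx)
# objects approx: ray to bench
S=pickle.load(open("a_scene.pkl","rb"));f=240/np.tan(np.radians(S["vertical_fov"]/2))
for n,u,v,h in(("jar",243,197,.065),("bottle",414,242,.115),("block",338,390,.03)):
    r=S["R"].T@np.array([(u-S["cx"])/f,(v-S["cy"])/f,1]);C=-S["R"].T@S["t"];X=C+r*(h-C[2])/r[2]
    d=X[:2]-p[:2];c,q=np.cos(p[2]),np.sin(p[2]);print(n,X.round(3),"fixt",c*d[0]+q*d[1],-q*d[0]+c*d[1])
E
```

```text
[[ 4.021e-01 -4.000e-04 -9.156e-01]
 [ 9.156e-01 -1.000e-03  4.021e-01]
 [-1.100e-03 -1.000e+00  0.000e+00]]
x 66.28849540210409
z 156.2884944384288
pad [ 0.60962423 -0.15720273  0.042     ] hover point [[ 0.60962423 -0.15720273  0.2       ]]
[-0.52322545  0.20027918 -0.62141736]
jar [0.405 0.041 0.065] fixt 0.13917764362500595 0.12738776524993242
bottle [0.676 0.134 0.115] fixt 0.13761886013046393 -0.1589328574948482
block [ 0.738 -0.04   0.03 ] fixt -0.04725462761501616 -0.15956505298527068
```

>>> play_rows:
  linear:
    - [-0.0258,0,-0.0306]
    - [-0.0516,0,-0.0612]
    - [-0.0774,0,-0.0918]
    - [-0.1032,0,-0.1224]
    - [-0.129,0,-0.153]
  yaw: [0,0,0,0,0]
  gripper: 0

```text
clock: 0.57
tool_pos: [0.3397, 0.3908, 0.242]
tcp_rot: [-0.592, 0.592, 0.387, -0.387]
wrist_force: [0.5, -0.1, 0.2]
opening: 0.0256
```

>>> play_rows:
  linear:
    - [-0.0258,0,-0.0306]
    - [-0.0516,0,-0.0612]
    - [-0.0774,0,-0.0918]
    - [-0.1032,0,-0.1224]
    - [-0.129,0,-0.153]
  yaw: [0,0,0,0,0]

```text
clock: 0.98
tool_pos: [0.4281, 0.2111, 0.2423]
tcp_rot: [-0.592, 0.592, 0.387, -0.387]
wrist_force: [1.5, -0.0, 1.3]
opening: -0.0003
```

>>> play_rows:
  linear:
    - [-0.0258,0,-0.0306]
    - [-0.0516,0,-0.0612]
    - [-0.0774,0,-0.0918]
    - [-0.1032,0,-0.1224]
    - [-0.129,0,-0.153]
  yaw: [0,0,0,0,0]

```text
clock: 1.4
tool_pos: [0.5164, 0.0313, 0.2423]
tcp_rot: [0.592, -0.592, -0.387, 0.387]
wrist_force: [0.9, 0.7, -0.8]
opening: 0.0002
```

>>> play_rows:
  linear:
    - [-0.0258,0,-0.0306]
    - [-0.0516,0,-0.0612]
    - [-0.0774,0,-0.0918]
    - [-0.1032,0,-0.1224]
    - [-0.129,0,-0.153]
  yaw: [0.117,0.234,0.351,0.468,0.585]

```text
clock: 1.82
tool_pos: [0.6045, -0.1483, 0.2421]
tcp_rot: [0.679, -0.679, -0.197, 0.198]
wrist_force: [1.3, 0.8, -0.2]
opening: -0.0002
```

>>> play_rows:
  linear:
    - [0,0,0]
    - [0,0,0]
    - [0,0,0]
  yaw: [0.117,0.234,0.234]

```text
clock: 2.07
tool_pos: [0.604, -0.1471, 0.2416]
tcp_rot: [0.698, -0.697, -0.116, 0.117]
wrist_force: [0.4, 1.1, -0.2]
opening: 0.0002
```

```bash
cat >> h.py <<'E'
from scipy.spatial.transform import Rotation as Ro
def rot(s): w,x,y,z=s["tcp_rot"]; return Ro.from_quat([x,y,z,w]).as_matrix()
def wristcam(s,d):
    M=d["mount"];T=rot(s); Rc=T@M[:3,:3]; tc=T@M[:3,3]+s["tool_pos"]
    return Rc.T,-Rc.T@tc
E
cat > look.py <<'E'
import sys
from workcell import *
from h import *
tag=sys.argv[1];names=sys.argv[2].split(",")
s=state();print(s["clock"],s["tool_pos"].round(4) if hasattr(s["tool_pos"],"round") else s["tool_pos"],s["wrist_force"],s["opening"])
for n in names:
    s=state();d=get_image(n)
    if n=="wrist": d["R"],d["t"]=wristcam(s,d)
    d["s"]=s;pickle.dump(d,open(f"{tag}_{n}.pkl","wb"))
    a=d["pixels"]
    if n=="wrist": a=a.copy()
    elif n=="scene": a=cv2.resize(a[200:400,120:380],None,fx=3,fy=3,interpolation=cv2.INTER_CUBIC)
    else: a=cv2.resize(a[155:305,240:400],None,fx=4,fy=4,interpolation=cv2.INTER_CUBIC)
    cv2.imwrite(f"pics/{tag}_{n}.png",a)
E
python3 look.py b wrist
```

```text
2.0667 [ 0.604  -0.1471  0.2416] [ 0.35380071  1.12380471 -0.21548608] 0.00019634053587681445
```

View pics/b_wrist.png

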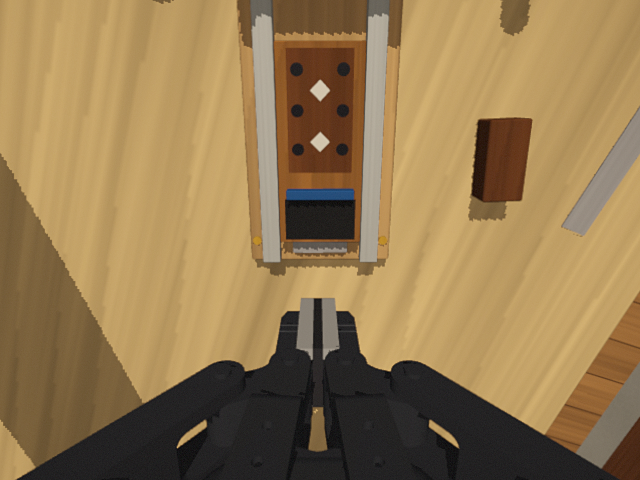

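```bash
python3 - <<'E'
from h import *
d=pickle.load(open("b_wrist.pkl","rb"));p=[.5715,-.0486,1.9084]
a=cv2.resize(d["pixels"][100:270,220:420],None,fx=3.5,fy=3.5,interpolation=cv2.INTER_CUBIC)
wire(a,d,p,-55.6,3.5,np.array([220,100]));cv2.imwrite("pics/b2.png",a)
a=cv2.resize(d["pixels"][0:110,220:420],None,fx=3.5,fy=3.5,interpolation=cv2.INTER_CUBIC);cv2.imwrite("pics/b3.png",a)
E
```

```text
(no output)
```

View pics/b2.png

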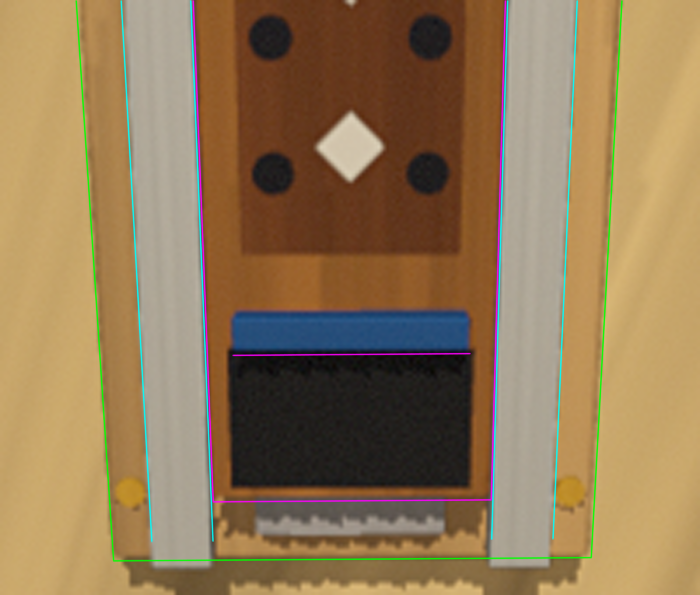

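View pics/b3.png

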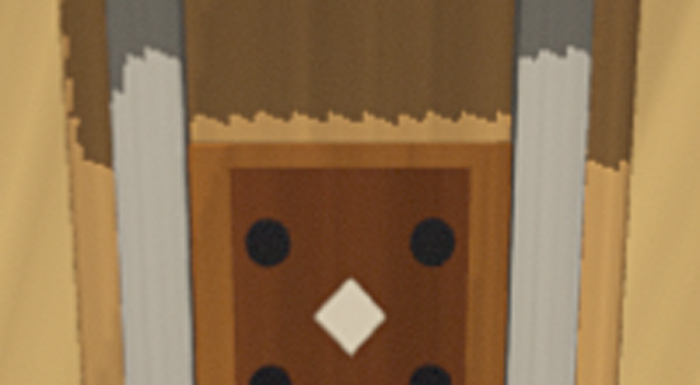

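```bash
cat > go.py <<'E'
from workcell import *
from h import *
import sys
p=[.5715,-.0486,1.9084]
s=state();T=rot(s);z=T[:,2]
a=np.arctan2(z[1],z[0]);print("yaw to turn (about tool y)",a-p[2], "T",T[:,1].round(4))
d=np.array(s["tool_pos"])[:2]-p[:2];c,q=np.cos(p[2]),np.sin(p[2])
print("tcp in fixture mm",1000*(c*d[0]+q*d[1]),1000*(-q*d[0]+c*d[1]),1000*s["tool_pos"][2],"F",np.round(s["wrist_force"],1))
if len(sys.argv)>1:
    t=place(p,[[float(v) for v in sys.argv[1:4]]])[0];print("shift tool axes",(T.T@(t-s["tool_pos"])).round(4))
E
python3 go.py -.111 0 .063
```

```text
yaw to turn (about tool y) 0.0017183179200097598 T [-9.e-04  3.e-04 -1.e+00]
tcp in fixture mm -103.1545296702918 1.8529185802180632 241.79078655202113 F [-0.7  0.4 -1.2]
shift tool axes [ 0.002   0.1788 -0.0079]
```

>>> play_rows:
  linear:
    - [0.001,0.036,-0.004]
    - [0.002,0.072,-0.008]
    - [0.002,0.108,-0.008]
    - [0.002,0.144,-0.008]
    - [0.002,0.17,-0.008]
  yaw: [0.002,0.002,0.002,0.002,0.002]

```text
clock: 2.53
tool_pos: [0.6073, -0.1522, 0.0695]
tcp_rot: [0.697, -0.696, -0.119, 0.121]
wrist_force: [0.2, 0.9, -0.3]
opening: -0.0001
```

>>> play_rows:
  linear:
    - [0,0.006,0]
    - [0,0.008,0]
    - [0,0.008,0]
    - [0,0.008,0]
  yaw: [0,0,0,0]

```text
clock: 2.87
tool_pos: [0.6101, -0.1533, 0.0663]
tcp_rot: [-0.697, 0.697, 0.12, -0.118]
wrist_force: [0.3, -0.0, -0.3]
opening: -0.0002
```

```bash
python3 go.py -.111 0 .053; python3 look.py c wrist,scene
```

```text
yaw to turn (about tool y) -0.0001071974131992004 T [ 2.8e-03 -7.0e-04 -1.0e+00]
tcp in fixture mm -111.58010129643833 -1.7124804555993869 66.25191764407953 F [ 0.3 -0.  -0.3]
shift tool axes [-0.0017  0.0132  0.0006]
2.8667 [ 0.6101 -0.1533  0.0663] [ 0.33347973 -0.02154686 -0.33714082] -0.0002175022609071642
```

View pics/c_wrist.png

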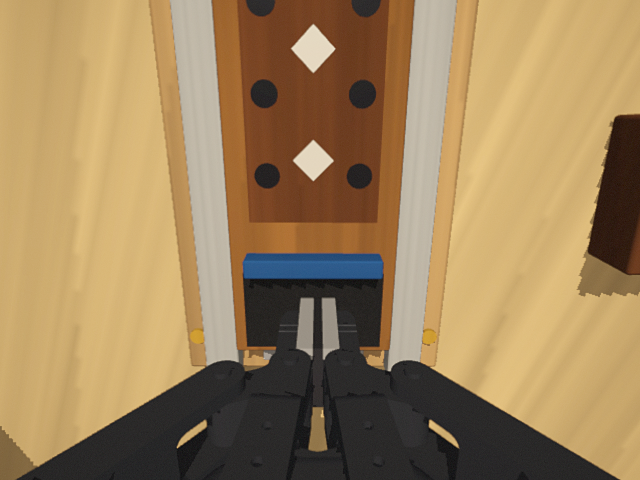

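View pics/c_scene.png

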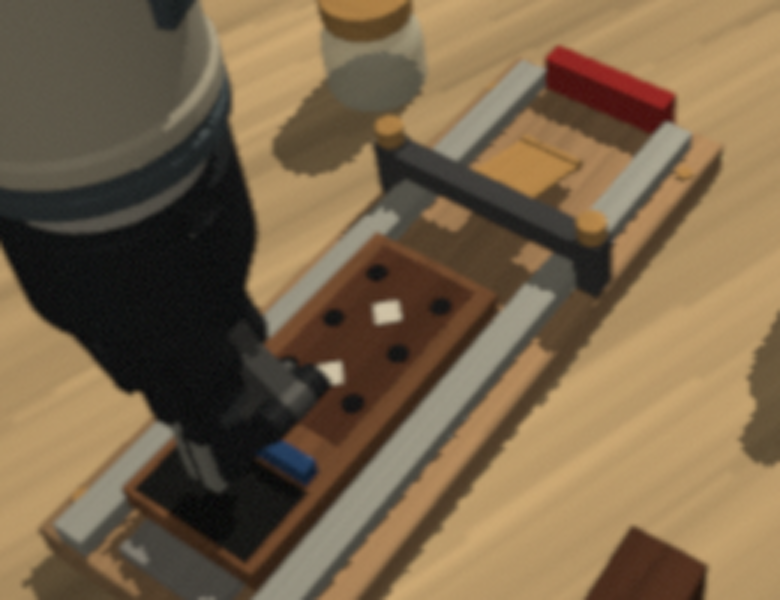

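>>> play_rows:
  linear:
    - [-0.002,0.003,0]
    - [-0.002,0.006,0]
    - [-0.002,0.009,0]
    - [-0.002,0.011,0]
    - [-0.002,0.011,0]
  yaw: [0,0,0,0,0]

```text
clock: 3.38
tool_pos: [0.6067, -0.1538, 0.053]
tcp_rot: [0.697, -0.697, -0.118, 0.118]
wrist_force: [0.4, -0.2, -0.9]
opening: -0.0002
```

```bash
python3 go.py -.111 0 .053
```

```text
yaw to turn (about tool y) -0.001613908485593507 T [-4.e-04  1.e-04 -1.e+00]
tcp in fixture mm -110.9543111534897 1.6686645484590077 52.95979101053044 F [ 0.4 -0.2 -0.9]
shift tool axes [ 0.0017 -0.     -0.    ]
```

>>> play_rows:
  linear:
    - [0.0015,0.001,0]
    - [0.0015,0.002,0]
    - [0.0015,0.003,0]
    - [0.0015,0.004,0]
    - [0.0015,0.004,0]
  yaw: [0.0,0.0,0,0,0]

```text
clock: 3.8
tool_pos: [0.6082, -0.1534, 0.0495]
tcp_rot: [-0.697, 0.697, 0.118, -0.118]
wrist_force: [-2.5, 0.2, 8.0]
opening: 0.0005
```

>>> play_rows:
  linear:
    - [0,0.001,0]
    - [0,0.002,0]
    - [0,0.003,0]
    - [0,0.004,0]
    - [0,0.004,0]
  yaw: [0,0,0,0,0]

```text
clock: 4.22
tool_pos: [0.6082, -0.1534, 0.0457]
tcp_rot: [-0.697, 0.697, 0.118, -0.118]
wrist_force: [-3.7, 0.0, 10.0]
opening: -0.0001
```

```bash
python3 go.py -.111 0 .045
```

```text
yaw to turn (about tool y) -0.0015012687209481346 T [-2.e-04 -1.e-04 -1.e+00]
tcp in fixture mm -111.02352622889676 0.06679335831297206 45.746454449302604 F [-3.7  0.  10. ]
shift tool axes [0.0001 0.0007 0.    ]
```

>>> play_rows:
  linear:
    - [0,0.0005,0]
    - [0,0.001,0]
    - [0,0.0015,0]
    - [0,0.0015,0]
  yaw: [0,0,0,0]

```text
clock: 4.55
tool_pos: [0.6083, -0.1534, 0.0451]
tcp_rot: [-0.697, 0.697, 0.118, -0.118]
wrist_force: [-5.6, 0.1, 16.9]
opening: -0.0002
```

```bash
python3 go.py; python3 look.py d scene,side,wrist
```

```text
yaw to turn (about tool y) -0.0015282214585090603 T [-1.e-04 -1.e-04 -1.e+00]
tcp in fixture mm -111.04101995271509 0.03121345076827209 45.05208713454955 F [-5.6  0.1 16.9]
4.55 [ 0.6083 -0.1534  0.0451] [-5.58471557  0.09399647 16.9024172 ] -0.0002239828108177618
```

View pics/d_side.png

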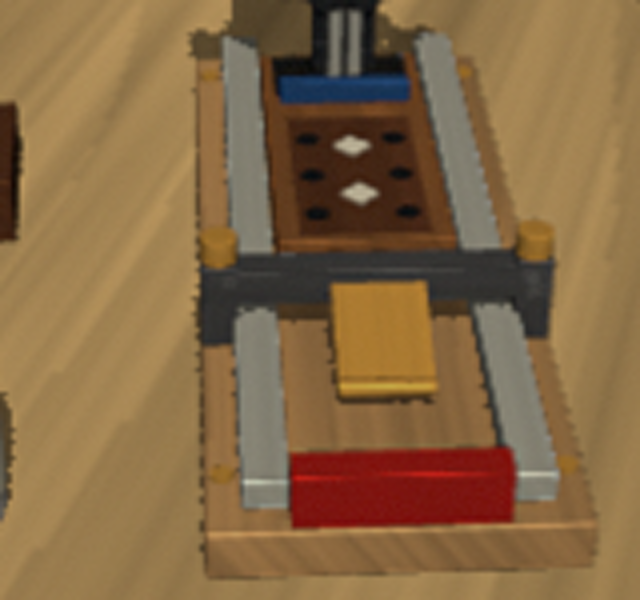

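View pics/d_scene.png

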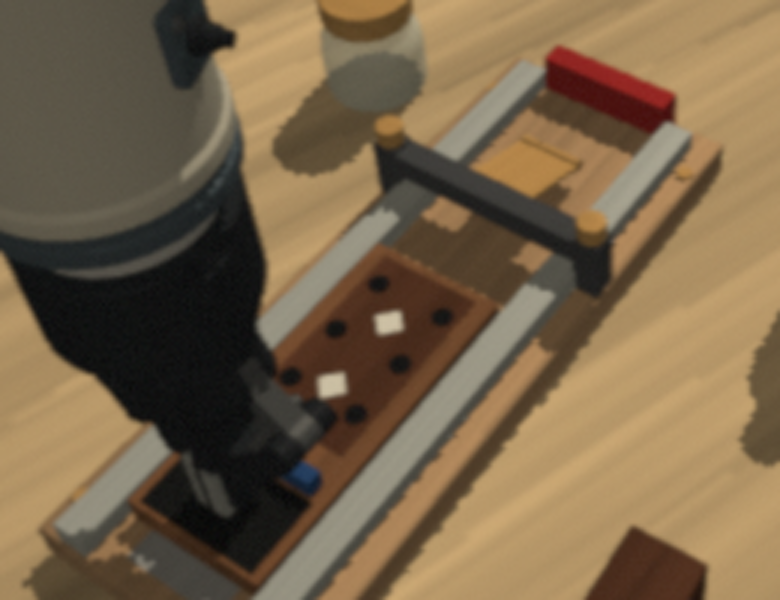

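>>> play_rows:
  linear:
    - [0,0.0005,0]
    - [0,0.001,0]
    - [0,0.0015,0]
    - [0,0.0015,0]
  yaw: [0,0,0,0]

```text
clock: 5.03
tool_pos: [0.6083, -0.1534, 0.045]
tcp_rot: [-0.697, 0.697, 0.118, -0.118]
wrist_force: [-11.3, 1.9, 30.5]
opening: -0.0001
```

```bash
python3 go.py; python3 look.py e wrist
```

```text
yaw to turn (about tool y) -0.001544889008929129 T [ 0.e+00 -1.e-04 -1.e+00]
tcp in fixture mm -111.04739117917148 -0.018552038676913907 44.96615684963902 F [-11.3   1.9  30.5]
5.0333 [ 0.6083 -0.1534  0.045 ] [-11.33231627   1.86094703  30.46488137] -0.0001467868391492377
```

View pics/e_wrist.png

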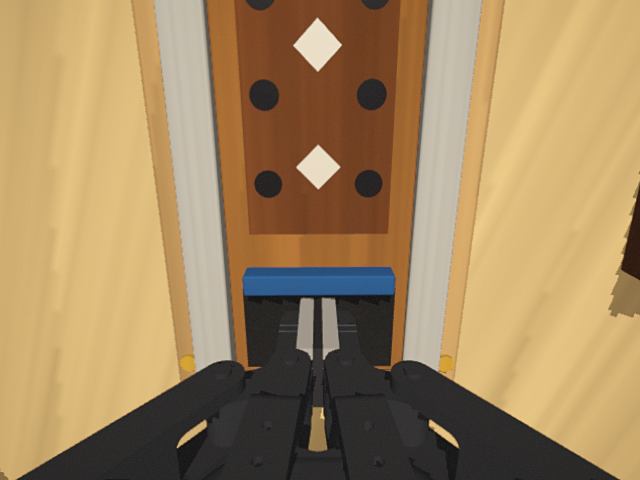

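>>> play_rows:
  linear:
    - [0,0,0.002]
    - [0,0,0.004]
    - [0,0,0.006]
    - [0,0,0.008]
    - [0,0,0.01]
  yaw: [0,0,0,0,0]

```text
clock: 5.5
tool_pos: [0.6082, -0.1463, 0.045]
tcp_rot: [-0.695, 0.699, 0.121, -0.116]
wrist_force: [-0.0, -11.2, 16.6]
opening: 0.0
```

```bash
python3 go.py; python3 look.py f wrist
```

```text
yaw to turn (about tool y) -0.0009689533267864814 T [ 0.007 -0.004 -1.   ]
tcp in fixture mm -104.38137602645492 -2.232573828323488 45.04227685052476 F [ -0.  -11.2  16.6]
5.5 [ 0.6082 -0.1463  0.045 ] [ -0.03332075 -11.21850935  16.55585961] 1.717379219174313e-05
```

View pics/f_wrist.png

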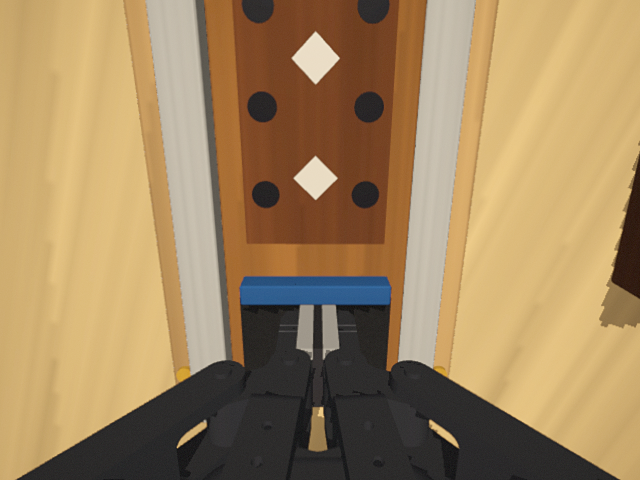

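>>> play_rows:
  linear:
    - [0,0.0005,0]
    - [0,0.001,0]
    - [0,0.001,0]
  yaw: [0,0,0]

```text
clock: 5.8
tool_pos: [0.6082, -0.1461, 0.045]
tcp_rot: [-0.696, 0.699, 0.121, -0.116]
wrist_force: [-4.7, -8.3, 28.4]
opening: -0.0002
```

```bash
python3 go.py
```

```text
yaw to turn (about tool y) -0.0011300263259712562 T [ 0.0067 -0.0035 -1.    ]
tcp in fixture mm -104.12780052322182 -2.2950993245183238 44.99175713668724 F [-4.7 -8.3 28.4]
```

>>> play_rows:
  linear:
    - [-0.0005,0.0003,0.003]
    - [-0.001,0.0006,0.006]
    - [-0.0015,0.0008,0.009]
    - [-0.002,0.001,0.012]
    - [-0.002,0.001,0.015]
  yaw: [0,0,0,0,0]

```text
clock: 6.22
tool_pos: [0.604, -0.1344, 0.045]
tcp_rot: [-0.694, 0.7, 0.123, -0.115]
wrist_force: [0.5, -16.6, 27.5]
opening: -0.0001
```

```bash
python3 go.py;python3 look.py g wrist
```

```text
yaw to turn (about tool y) -0.0007863461569865837 T [ 0.0126 -0.0063 -0.9999]
tcp in fixture mm -91.72722945750512 -2.263212174954763 44.9686037201223 F [  0.5 -16.6  27.5]
6.2167 [ 0.604  -0.1344  0.045 ] [  0.46503518 -16.642506    27.5198412 ] -6.650970285014797e-05
```

View pics/g_wrist.png

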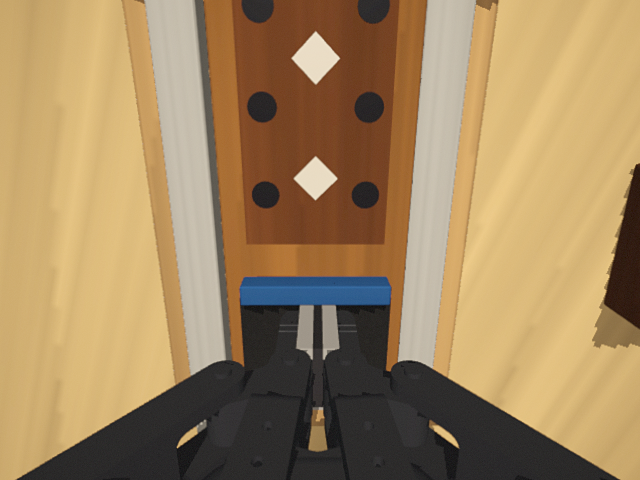

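>>> play_rows:
  linear:
    - [0,0.0003,0.004]
    - [-0.0005,0.0006,0.008]
    - [-0.0005,0.0008,0.012]
    - [-0.001,0.001,0.016]
    - [-0.001,0.001,0.018]
  yaw: [0,0,0,0,0]

```text
clock: 6.68
tool_pos: [0.5984, -0.1182, 0.045]
tcp_rot: [-0.694, 0.7, 0.124, -0.114]
wrist_force: [1.2, -21.8, 33.7]
opening: -0.0
```

```bash
python3 go.py;python3 look.py i side
```

```text
yaw to turn (about tool y) -0.0005199038672614176 T [ 0.0152 -0.0071 -0.9999]
tcp in fixture mm -74.56811305128558 -2.332506263822483 44.97539461490265 F [  1.2 -21.8  33.7]
6.6833 [ 0.5984 -0.1182  0.045 ] [  1.23341183 -21.77143058  33.68583382] -4.746839189429693e-05
```

View pics/i_side.png

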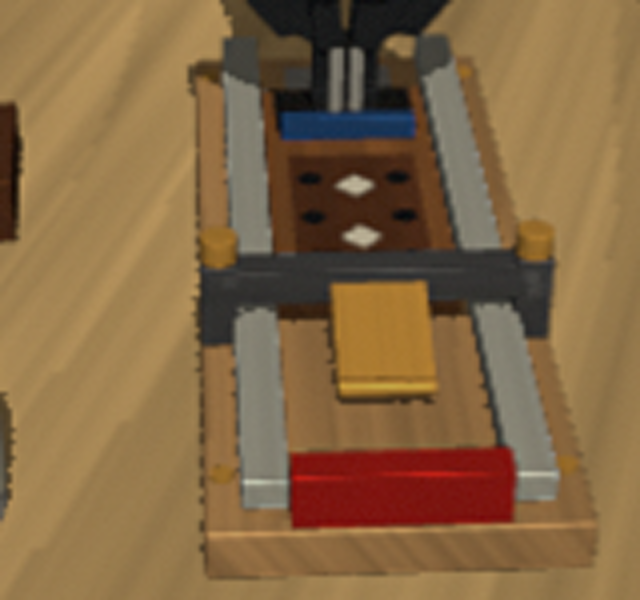

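>>> play_rows:
  linear:
    - [0,0,0.004]
    - [-0.0005,0,0.008]
    - [-0.0005,0.0003,0.012]
    - [-0.001,0.0005,0.016]
    - [-0.001,0.0005,0.018]
  yaw: [0,0,0,0,0]

```text
clock: 7.15
tool_pos: [0.5926, -0.1015, 0.045]
tcp_rot: [-0.694, 0.701, 0.124, -0.113]
wrist_force: [2.9, -22.2, 38.4]
opening: 0.0002
```

```bash
python3 go.py;python3 look.py j side,wrist
```

```text
yaw to turn (about tool y) -0.0003874173135167691 T [ 0.0172 -0.0071 -0.9998]
tcp in fixture mm -56.852116998996266 -2.3561651629167013 44.95671513060943 F [  2.9 -22.2  38.4]
7.15 [ 0.5926 -0.1015  0.045 ] [  2.93297186 -22.24505997  38.40276134] 0.0002183936029356739
```

View pics/j_side.png

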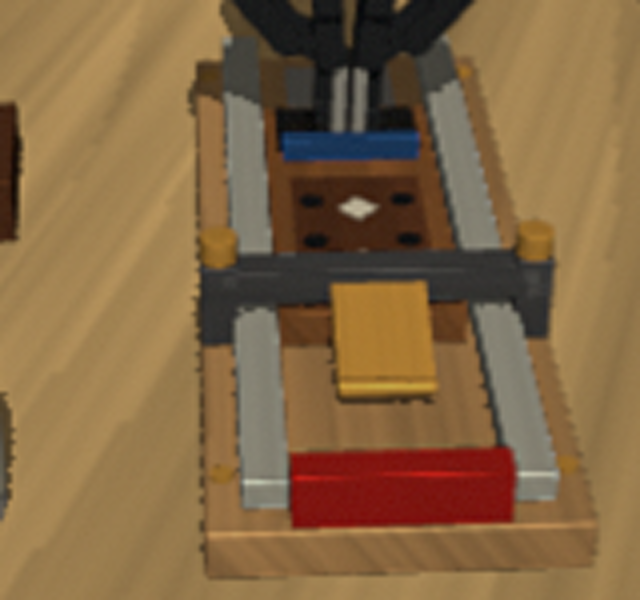

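View pics/j_wrist.png

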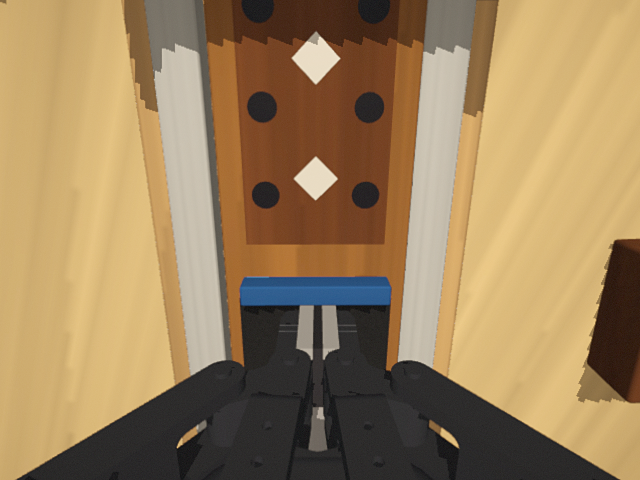

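>>> play_rows:
  linear:
    - [0,-0.0002,0.004]
    - [0,-0.0004,0.008]
    - [-0.0005,-0.0005,0.012]
    - [-0.0005,-0.0005,0.016]
    - [-0.001,-0.0005,0.018]
  yaw: [0,0,0,0,0]

```text
clock: 7.67
tool_pos: [0.586, -0.0836, 0.045]
tcp_rot: [-0.694, 0.7, 0.124, -0.113]
wrist_force: [7.1, -15.0, 33.8]
opening: -0.0
```

```bash
python3 go.py
```

```text
yaw to turn (about tool y) -0.0007362645959905212 T [ 0.0176 -0.0054 -0.9998]
tcp in fixture mm -37.840737596495956 -2.094639102889562 44.955824537455726 F [  7.1 -15.   33.8]
```

Nose near x = 93; the leaf follows.

>>> play_rows:
  linear:
    - [0,0,0.004]
    - [0,0,0.008]
    - [0,0,0.012]
    - [0,0,0.016]
    - [0,0,0.018]
  yaw: [0,0,0,0,0]

```text
clock: 8.08
tool_pos: [0.5803, -0.0669, 0.0449]
tcp_rot: [-0.694, 0.7, 0.125, -0.113]
wrist_force: [6.2, -20.9, 34.7]
opening: 0.0002
```

```bash
python3 go.py;python3 look.py k side
```

```text
yaw to turn (about tool y) -0.0001398948313937609 T [ 0.0179 -0.0057 -0.9998]
tcp in fixture mm -20.150922725836253 -2.2380878587188735 44.94444525050483 F [  6.2 -20.9  34.7]
8.0833 [ 0.5803 -0.0669  0.0449] [  6.15115239 -20.85735215  34.70399406] 0.0001704999391890329
```

View pics/k_side.png

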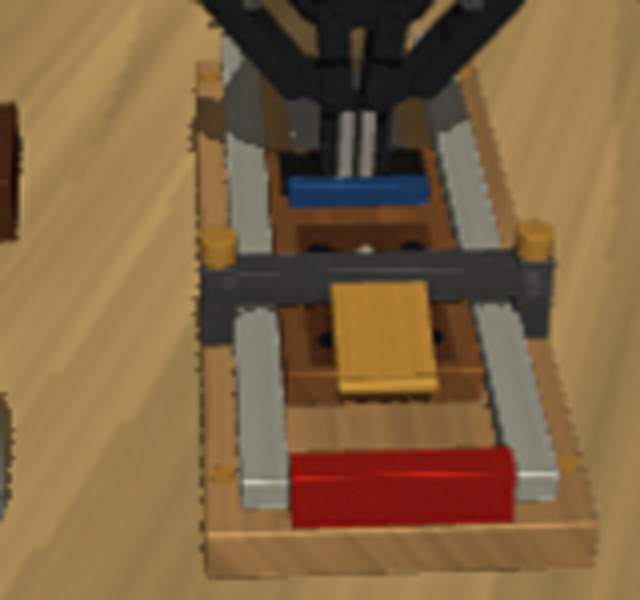

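>>> play_rows:
  linear:
    - [0,0,0.004]
    - [0,0,0.008]
    - [0,0,0.012]
    - [0,0,0.016]
    - [0,0,0.018]
  yaw: [0,0,0,0,0]

```text
clock: 8.55
tool_pos: [0.5745, -0.05, 0.0449]
tcp_rot: [-0.694, 0.7, 0.125, -0.113]
wrist_force: [6.7, -21.7, 35.2]
opening: -0.0001
```

```bash
python3 go.py;python3 look.py l side
```

```text
yaw to turn (about tool y) -0.0003586966559065985 T [ 0.0181 -0.0054 -0.9998]
tcp in fixture mm -2.2648976921975805 -2.3709444475825228 44.947433078818015 F [  6.7 -21.7  35.2]
8.55 [ 0.5745 -0.05    0.0449] [  6.74642838 -21.71799825  35.24324262] -9.77563255361911e-05
```

View pics/l_side.png

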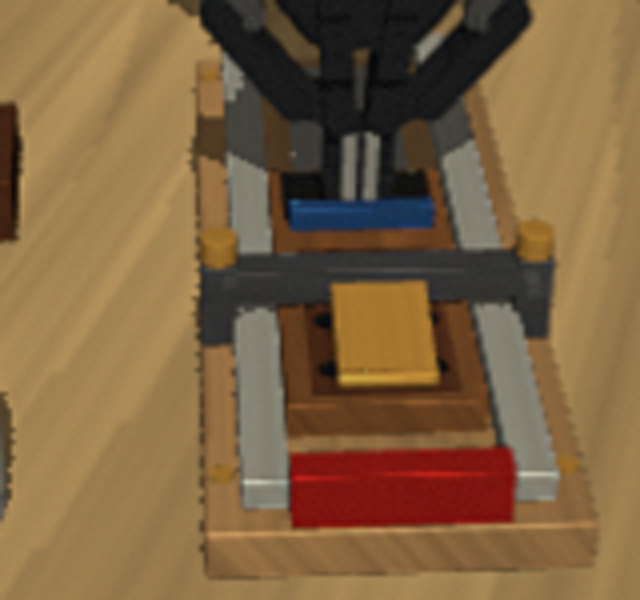

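>>> play_rows:
  linear:
    - [0,0,0.004]
    - [0,0,0.008]
    - [0,0,0.012]
    - [0,0,0.015]
    - [0,0,0.018]
  yaw: [0,0,0,0,0]

```text
clock: 9.02
tool_pos: [0.5686, -0.0329, 0.0449]
tcp_rot: [-0.694, 0.7, 0.125, -0.113]
wrist_force: [6.9, -23.7, 37.4]
opening: 0.0005
```

```bash
python3 go.py;python3 look.py m side,scene
```

```text
yaw to turn (about tool y) -0.00018200315001548617 T [ 0.0181 -0.005  -0.9998]
tcp in fixture mm 15.76598943194334 -2.5065317079775036 44.93081351092139 F [  6.9 -23.7  37.4]
9.0167 [ 0.5686 -0.0329  0.0449] [  6.94314515 -23.73577644  37.3714361 ] 0.0004507572446581313
```

View pics/m_side.png

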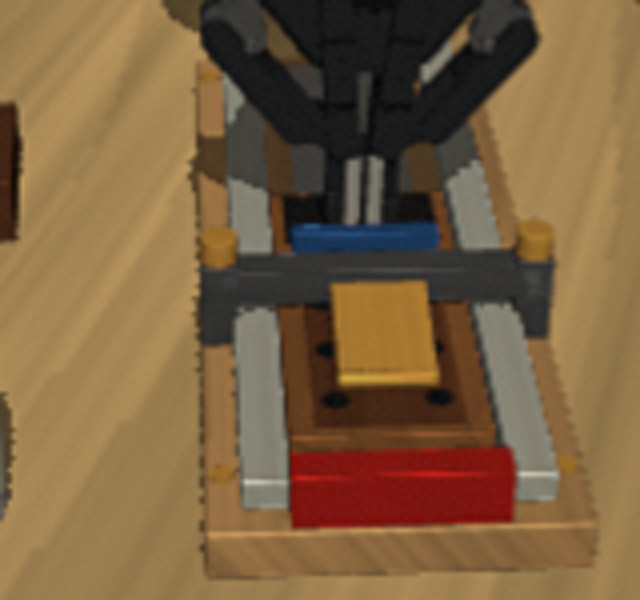

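View pics/m_scene.png

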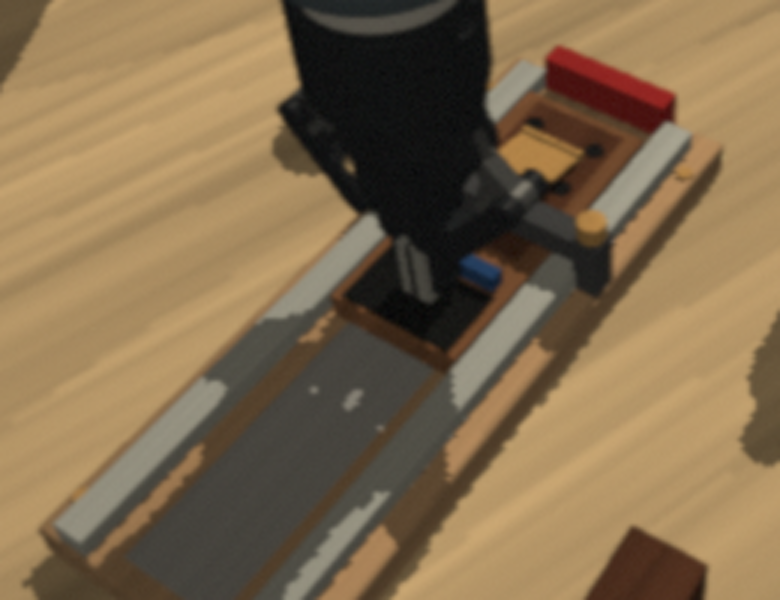

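>>> play_rows:
  linear:
    - [0,0,0.003]
    - [0,0,0.006]
    - [0,0,0.009]
    - [0,0,0.011]
    - [0,0,0.013]
  yaw: [0,0,0,0,0]

```text
clock: 9.53
tool_pos: [0.5644, -0.0205, 0.0449]
tcp_rot: [-0.694, 0.7, 0.125, -0.113]
wrist_force: [6.2, -23.0, 38.1]
opening: -0.0001
```

```bash
python3 go.py;python3 look.py n side,scene
```

```text
yaw to turn (about tool y) -8.47578579843411e-05 T [ 0.0181 -0.0047 -0.9998]
tcp in fixture mm 28.875798516342755 -2.6150885296309605 44.913072345756206 F [  6.2 -23.   38.1]
9.5333 [ 0.5644 -0.0205  0.0449] [  6.23406457 -22.99074501  38.10869991] -6.68152587512289e-05
```

View pics/n_side.png

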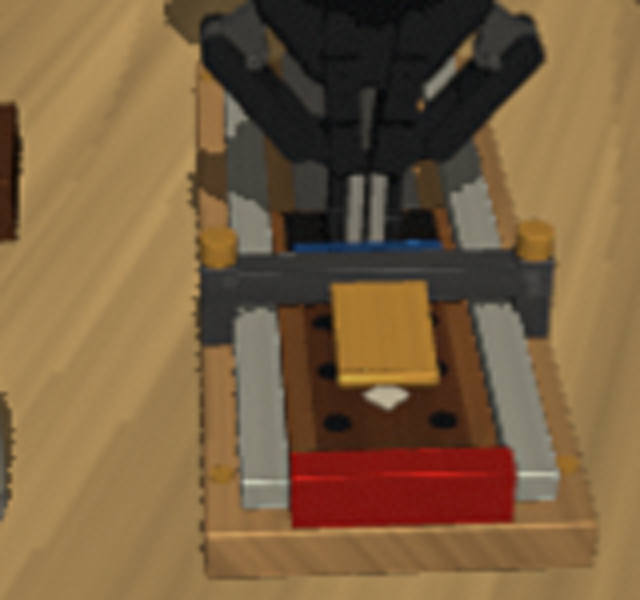

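View pics/n_scene.png

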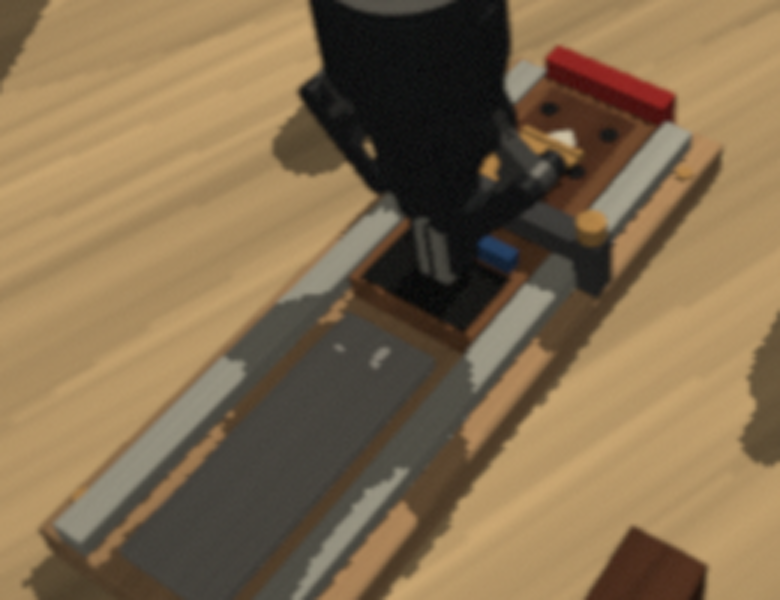

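>>> play_rows:
  linear:
    - [0,0,0.0015]
    - [0,0,0.003]
    - [0,0,0.0045]
    - [0,0,0.005]
    - [0,0,0.005]
  yaw: [0,0,0,0,0]

```text
clock: 10.05
tool_pos: [0.563, -0.0166, 0.0449]
tcp_rot: [-0.694, 0.7, 0.125, -0.113]
wrist_force: [8.1, -28.9, 37.3]
opening: -0.0002
```

```bash
python3 go.py;python3 look.py o wrist
```

```text
yaw to turn (about tool y) 0.0005106920613848764 T [ 0.0186 -0.0058 -0.9998]
tcp in fixture mm 33.014843433555974 -2.6256598549556087 44.92227912425058 F [  8.1 -28.9  37.3]
10.05 [ 0.563  -0.0166  0.0449] [  8.06634192 -28.93313973  37.26946659] -0.0002233543763258968
```

View pics/o_wrist.png

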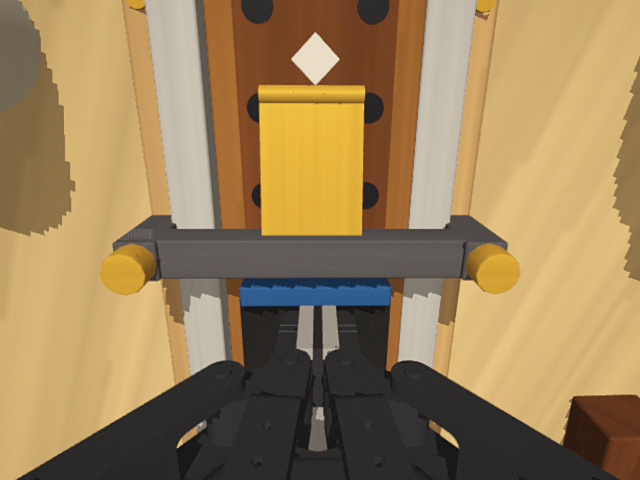

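>>> play_rows:
  linear:
    - [0,0,0.001]
    - [0,0,0.002]
    - [0,0,0.002]
  yaw: [0,0,0]

```text
clock: 10.35
tool_pos: [0.563, -0.0164, 0.045]
tcp_rot: [-0.693, 0.701, 0.126, -0.113]
wrist_force: [10.8, -41.5, 34.5]
opening: -0.0001
```

```bash
python3 go.py
```

```text
yaw to turn (about tool y) 0.001431055573634099 T [ 0.0199 -0.008  -0.9998]
tcp in fixture mm 33.16203262103879 -2.6754277161704607 44.950293888389695 F [ 10.8 -41.5  34.5]
```

>>> play_rows:
  linear:
    - [0,0,-0.001]
    - [0,-0.0007,-0.002]
    - [0,-0.0014,-0.003]
    - [0,-0.002,-0.004]
    - [0,-0.002,-0.004]
  yaw: [0,0,0,0,0]

```text
clock: 10.77
tool_pos: [0.5626, -0.0168, 0.045]
tcp_rot: [-0.695, 0.699, 0.124, -0.113]
wrist_force: [11.7, -15.4, 15.9]
opening: -0.0002
```

```bash
python3 go.py;python3 look.py q wrist
```

```text
yaw to turn (about tool y) -0.0011042487925372324 T [ 0.0163 -0.0031 -0.9999]
tcp in fixture mm 32.903639149792006 -2.1275733523173495 45.011465187794464 F [ 11.7 -15.4  15.9]
10.7667 [ 0.5626 -0.0168  0.045 ] [ 11.68469522 -15.41865497  15.86044701] -0.00016030745308353965
```

View pics/q_wrist.png

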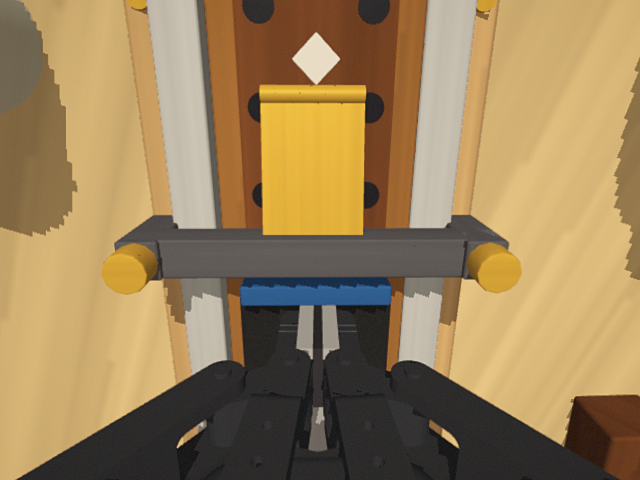

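>>> play_rows:
  linear:
    - [0.001,-0.0003,-0.001]
    - [0.0015,-0.0007,-0.0015]
    - [0.0015,-0.001,-0.002]
    - [0.0015,-0.001,-0.002]
  yaw: [0,0,0,0]

```text
clock: 11.15
tool_pos: [0.5627, -0.017, 0.045]
tcp_rot: [-0.696, 0.698, 0.122, -0.114]
wrist_force: [9.6, -8.3, 12.3]
opening: -0.0003
```

```bash
python3 go.py
```

```text
yaw to turn (about tool y) -0.0014800557722551844 T [ 0.0123 -0.0016 -0.9999]
tcp in fixture mm 32.71468377016883 -2.1644187910212187 45.02188444651589 F [ 9.6 -8.3 12.3]
```

>>> play_rows:
  linear:
    - [0.001,-0.001,-0.0005]
    - [0.001,-0.002,-0.001]
    - [0.001,-0.003,-0.001]
    - [0.001,-0.004,-0.001]
  yaw: [0,0,0,0]

```text
clock: 11.48
tool_pos: [0.5612, -0.0177, 0.0471]
tcp_rot: [-0.696, 0.698, 0.121, -0.116]
wrist_force: [8.0, -9.7, -3.7]
opening: 0.0002
```

```bash
python3 go.py;python3 look.py r wrist,side
```

```text
yaw to turn (about tool y) -0.0010593873834006118 T [ 0.0068 -0.0019 -1.    ]
tcp in fixture mm 32.58980266723214 -0.5242095992320575 47.10847129438986 F [ 8.  -9.7 -3.7]
11.4833 [ 0.5612 -0.0177  0.0471] [ 7.97894215 -9.70140869 -3.68094007] 0.00019048672597541058
```

View pics/r_wrist.png

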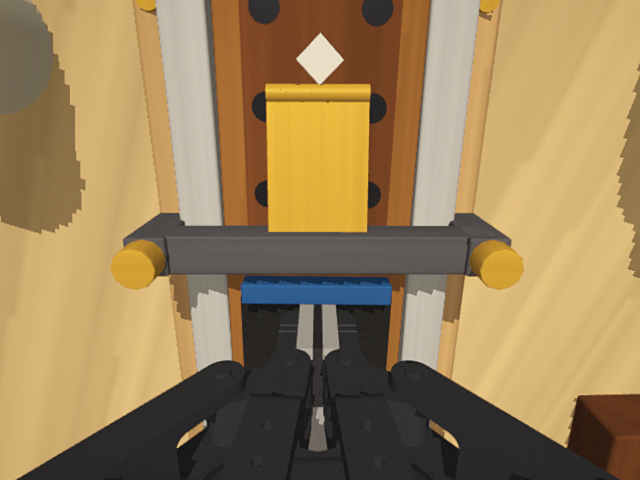

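View pics/r_side.png

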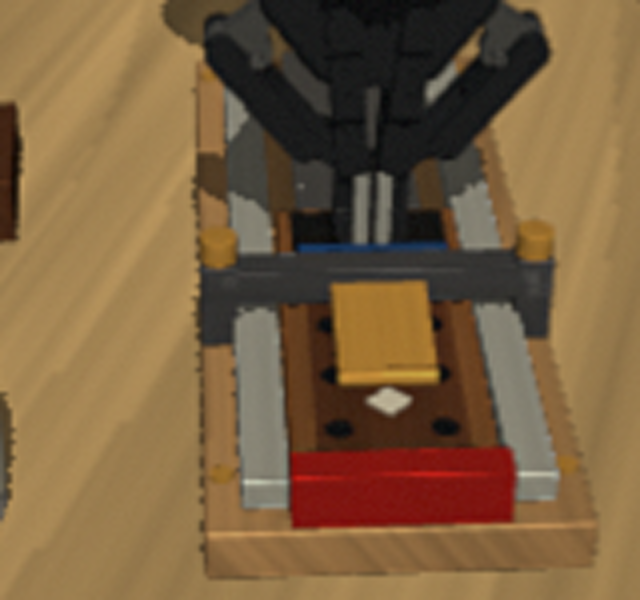

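>>> play_rows:
  linear:
    - [0,0,-0.001]
    - [0,0,-0.002]
    - [0,0,-0.003]
    - [0,0,-0.004]
    - [0,0,-0.004]
  yaw: [0,0,0,0,0]

```text
clock: 12.0
tool_pos: [0.5589, -0.0201, 0.0461]
tcp_rot: [0.697, -0.697, -0.118, 0.118]
wrist_force: [-0.0, -0.5, 0.0]
opening: 0.0002
```

```bash
python3 go.py;python3 look.py t wrist,side
```

```text
yaw to turn (about tool y) -0.001682746325452067 T [-4.e-04  2.e-04 -1.e+00]
tcp in fixture mm 31.103994063677185 2.4331691330683487 46.141549959269526 F [-0.  -0.5  0. ]
12.0 [ 0.5589 -0.0201  0.0461] [-0.00196104 -0.47064626  0.02422367] 0.00020312804854574334
```

View pics/t_wrist.png

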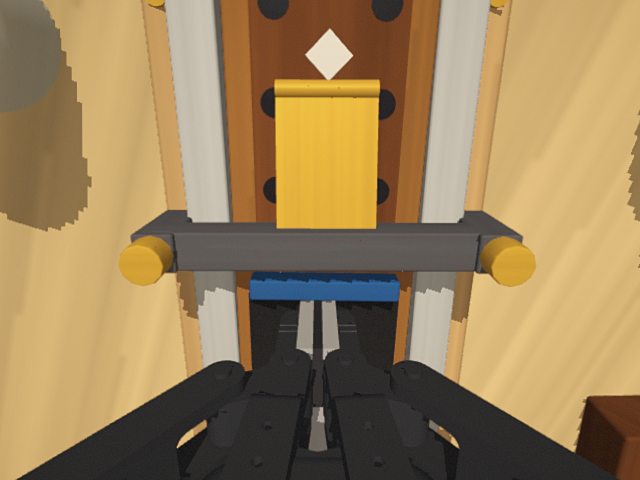

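View pics/t_side.png

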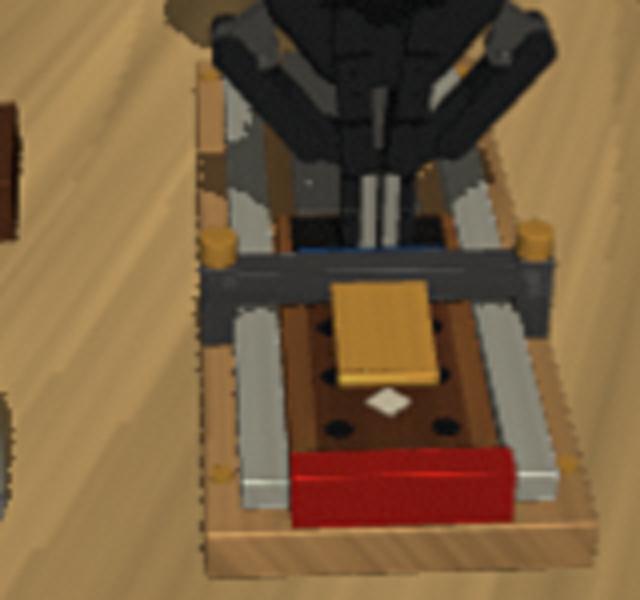

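>>> play_rows:
  linear:
    - [0,-0.005,-0.002]
    - [0,-0.02,-0.004]
    - [0,-0.045,-0.004]
    - [0,-0.08,-0.004]
    - [0,-0.12,-0.004]
  yaw: [0,0,0,0,0]

```text
clock: 12.52
tool_pos: [0.559, -0.0238, 0.1665]
tcp_rot: [0.697, -0.697, -0.117, 0.119]
wrist_force: [1.3, -0.0, 0.1]
opening: 0.0001
```

>>> play_rows:
  linear:
    - [0,0,-0.02]
    - [0,0,-0.05]
    - [0,0,-0.07]
    - [0,0,-0.07]
    - [0,0,-0.07]
  yaw: [0,0,0,0,0]

```text
clock: 12.93
tool_pos: [0.5835, -0.0907, 0.1665]
tcp_rot: [0.697, -0.697, -0.118, 0.118]
wrist_force: [-0.9, 0.7, -0.7]
opening: -0.0001
```

```bash
python3 go.py;python3 look.py u wrist,side,scene; python3 - <<'E'
from h import *
p=[.5715,-.0486,1.9084]
for n,x0,y0,w,h,k in (("scene",120,200,260,200,3),("side",240,155,160,150,4),("wrist",0,0,640,480,1)):
    d=pickle.load(open(f"u_{n}.pkl","rb"))
    a=cv2.resize(d["pixels"][y0:y0+h,x0:x0+w],None,fx=k,fy=k,interpolation=cv2.INTER_CUBIC)
    if n=="wrist": wire(a,d,p,85,k,np.array([x0,y0]),sz=.034)
    cv2.imwrite(f"pics/u_{n}.png",a)
E
```

```text
yaw to turn (about tool y) -0.0033414110795013663 T [ 1.e-04  1.e-04 -1.e+00]
tcp in fixture mm -43.71441018621326 2.6532366165527113 166.53413546019908 F [-0.9  0.7 -0.7]
12.9333 [ 0.5835 -0.0907  0.1665] [-0.85435879  0.71286864 -0.72342414] -0.00011570633951117348
```

View pics/u_wrist.png

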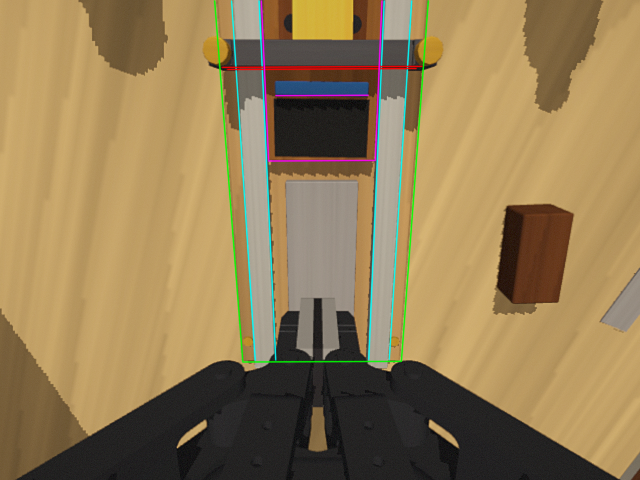

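View pics/u_scene.png

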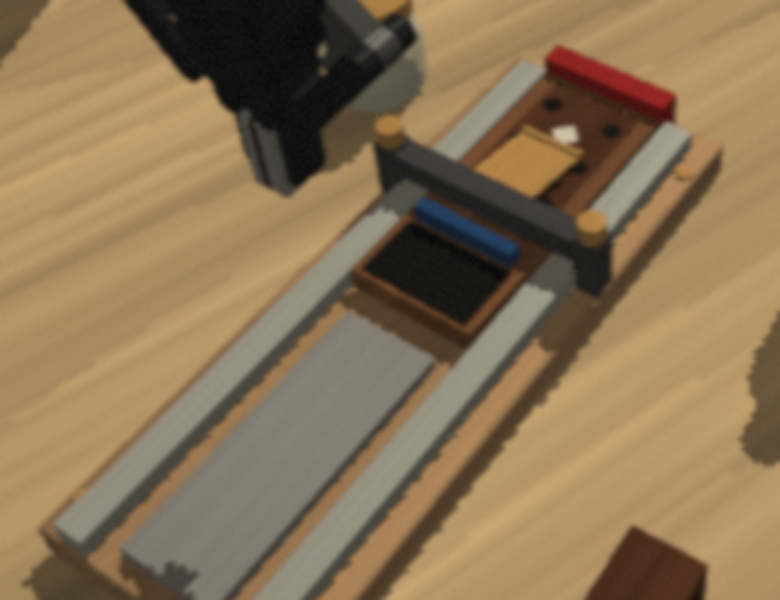

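View pics/u_side.png

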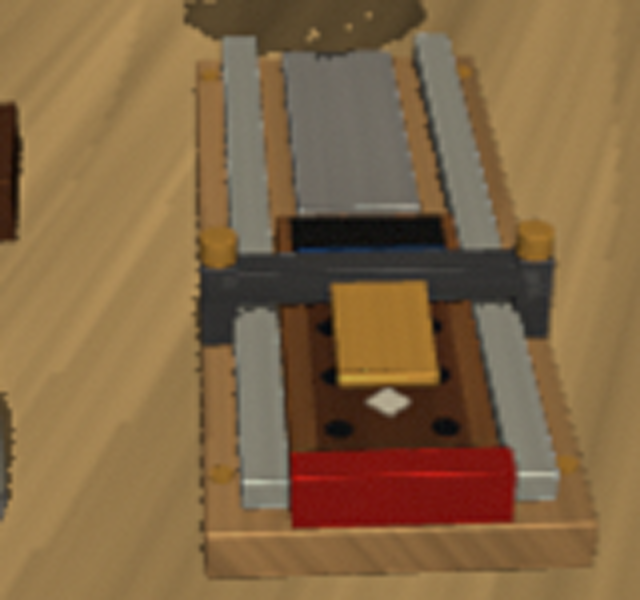

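>>> play_rows:
  linear:
    - [0,0,0.03]
    - [0,0,0.06]
    - [0,0,0.09]
    - [0,0,0.11]
    - [0,0,0.11]
  yaw: [0,0,0,0,0]

```text
clock: 13.5
tool_pos: [0.5452, 0.0175, 0.1661]
tcp_rot: [0.697, -0.697, -0.119, 0.12]
wrist_force: [0.4, 0.2, 0.2]
opening: -0.0001
```

```bash
python3 go.py;python3 look.py v wrist; python3 - <<'E'
from h import *
d=pickle.load(open("v_wrist.pkl","rb"));p=[.5715,-.0486,1.9084]
X=np.array([[165,y,z] for y in(-30,30) for z in (34,42,20)])/1000
print(proj(d,place(p,X)).round(1))
a=cv2.resize(d["pixels"][0:200,220:420],None,fx=3,fy=3,interpolation=cv2.INTER_CUBIC);cv2.imwrite("pics/v2.png",a)
E
```

```text
yaw to turn (about tool y) 0.0015523869553117908 T [-0.0017  0.001  -1.    ]
tcp in fixture mm 71.10851587524957 2.930162181593414 166.11291934736155 F [0.4 0.2 0.2]
13.5 [0.5452 0.0175 0.1661] [0.40282934 0.17450615 0.22998967] -0.00010779152168195355
[[370.8  86.3]
 [372.5  85.7]
 [368.1  87.3]
 [273.9  86.3]
 [272.5  85.7]
 [276.2  87.3]]
```

View pics/v2.png

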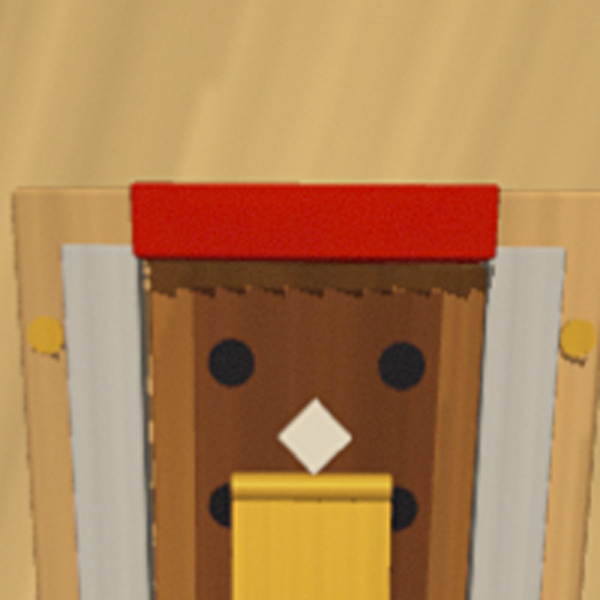

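```bash
python3 - <<'E'
from h import *
d=pickle.load(open("v_wrist.pkl","rb"));p=[.5715,-.0486,1.9084]
a=d["pixels"][70:125,262:385]; b=np.clip((a/255.)**.45*255,0,255).astype(np.uint8)
cv2.imwrite("pics/v3.png",cv2.resize(b,None,fx=6,fy=6,interpolation=cv2.INTER_NEAREST))
print(d["pixels"][80:100,320].tolist()); print(d["pixels"][80:100,276].tolist())
# b: holes front row centres & nose in b view
b=pickle.load(open("b_wrist.pkl","rb"))
for x in (20,22,24.4,26): print(x,proj(b,place(p,[[x/1000,0,.042]])))
def back(d,u,v,z):
    r=least_squares(lambda q:(proj(d,place(p,[[q[0],q[1],z]]))-[u,v])[0],[.1,0]).x;return r*1000
f=lambda u,v:(220+u/3.5-.4,v/3.5-.4)
print("b holes",back(b,*f(268,242),.042),back(b,*f(433,242),.042),"nose",back(b,*f(350,143),.042),"veneer",back(b,*f(350,168),.042),"diamond",back(b,*f(350,316),.042))
g=lambda u,v:(220+u/3-.4,v/3-.4)
print("v holes",back(d,*g(231,362),.034),back(d,*g(401,365),.034),"diamond",back(d,*g(315,436),.034),"stopnear",back(d,*g(315,259),.042))
E
```

```text
[[4, 21, 182], [5, 23, 181], [0, 18, 181], [16, 28, 184], [5, 21, 180], [11, 18, 145], [5, 13, 96], [26, 40, 82], [18, 46, 81], [27, 55, 88], [30, 56, 90], [24, 53, 86], [25, 52, 86], [31, 57, 90], [29, 55, 91], [28, 53, 84], [19, 40, 74], [30, 56, 100], [33, 63, 113], [39, 66, 115]]
[[9, 26, 185], [9, 26, 185], [4, 24, 185], [0, 16, 186], [4, 23, 173], [12, 19, 131], [19, 29, 88], [26, 55, 89], [34, 62, 99], [29, 60, 98], [28, 62, 99], [26, 59, 98], [30, 61, 98], [33, 59, 98], [29, 60, 99], [34, 61, 98], [32, 60, 97], [27, 57, 92], [32, 61, 101], [42, 88, 140]]
20 [[318.879775  47.747105]]
22 [[318.8627754   44.80913882]]
24.4 [[318.84227974  41.26601181]]
26 [[318.82855726  38.8931966 ]]
b holes [ 5.5715033  17.51508766] [  5.28885742 -18.65049726] nose [24.94157787 -0.57256719] veneer [20.09608463 -0.54443946] diamond [-9.70985896 -0.37108219]
v holes [144.88857743  16.28798867] [144.28475574 -19.76696323] diamond [129.58495091  -1.61525728] stopnear [164.89476729  -1.26953774]
```

View pics/v3.png

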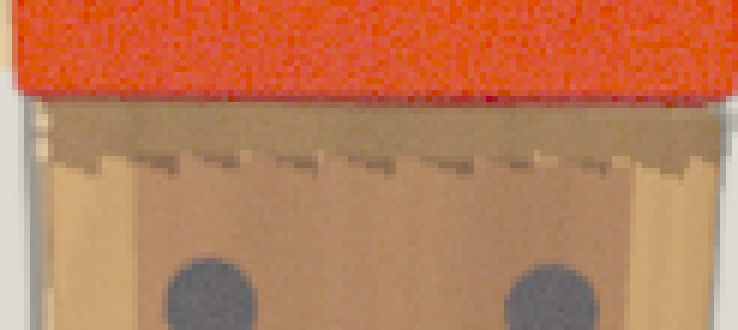

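```bash
python3 - <<'E'
from h import *
p=[.5715,-.0486,1.9084]
def back(d,u,v,z):
    return least_squares(lambda q:(proj(d,place(p,[[q[0],q[1],z]]))-[u,v])[0],[.1,0]).x*1000
for t in "oqrtv":
    d=pickle.load(open(f"{t}_wrist.pkl","rb"));im=d["pixels"].astype(int)
    m=((im.min(2)>150)).astype(np.uint8); n,l,st,c=cv2.connectedComponentsWithStats(m)
    dia=[(back(d,*c[i],.034).round(2),st[i,4]) for i in range(1,n) if 300<st[i,4]<4000 and 280<c[i][0]<350 and c[i][1]<200]
    hsv=cv2.cvtColor(d["pixels"],cv2.COLOR_BGR2HSV)
    y=((hsv[...,0]>17)&(hsv[...,0]<30)&(hsv[...,1]>190)&(hsv[...,2]>150)).astype(np.uint8)
    n,l,st,c=cv2.connectedComponentsWithStats(y)
    nut=[back(d,*c[i],.064).round(2) for i in range(1,n) if 300<st[i,4]<6000 and abs(c[i][0]-318)>60]
    bol=[back(d,*c[i],.0215).round(2) for i in range(1,n) if 40<st[i,4]<300 and abs(c[i][0]-318)>60]
    print(t,dia,"nuts",nut,"small",bol)
E
```

```text
o [(array([130.04,  -2.1 ]), np.int32(1283))] nuts [array([69.12, 55.89]), array([ 68.58, -56.96])] small [array([147.82,  58.  ]), array([147.72, -60.13])]
q [(array([130.07,  -1.98]), np.int32(1275))] nuts [array([ 68.63, -56.94]), array([69.2 , 55.84])] small [array([147.9 ,  58.03]), array([147.7 , -60.09])]
r [(array([129.9 ,  -1.57]), np.int32(1236))] nuts [array([69.14, 55.82]), array([ 68.52, -56.97])] small [array([148.17,  58.09]), array([147.85, -60.23])]
t [(array([129.69,  -1.63]), np.int32(1255))] nuts [array([68.88, 55.91]), array([ 68.31, -57.02])] small [array([147.42,  57.71]), array([146.94, -60.01])]
v [] nuts [array([140.33, 131.58]), array([68.67, 56.48]), array([ 68.14, -57.4 ])] small [array([150.09,  57.56]), array([149.44, -59.52])]
```

>>> play_rows:
  linear:
    - [0,-0.02,0]
    - [0,-0.05,0]
    - [0,-0.08,0]
    - [0,-0.08,0]
    - [0,-0.08,0]
  yaw: [0,0,0,0,0]

```text
clock: 13.97
tool_pos: [0.5485, 0.0135, 0.2481]
tcp_rot: [-0.697, 0.697, 0.12, -0.117]
wrist_force: [0.1, -0.4, -0.7]
opening: -0.0005
```

```bash
python3 - <<'E'
from workcell import *
s=state();print(s["clock"],s["tool_pos"],s["wrist_force"]);print(job_done())
E
```

```text
13.9667 [0.54846448 0.01349786 0.24805137] [ 0.07673654 -0.36198073 -0.74909845]
the job is handed in; nothing more can be done
None
```

The sled is home against the red stop, the ejector plate has popped up behind it, and the job was handed in at 14.0 s of the 48 s allowed.

I pressed the sled flush with closed fingertips behind the blue cleat. I then pushed it under the bar and leaf until the push force rose to about 42 N with no further travel. The press force was mostly 27–38 N.

**Home position:** relative to the bar's nuts, the sled's markings sit within about 0.1 mm of where they were while it was held against the stop. The absolute estimate puts the nose at about x = 164.2 mm, with the stop face measured at 164.9 mm. That difference is about the size of the measurement error.

**Hand clear:** the hand ended about 0.25 m above the bench with near-zero wrist force.

**Neighbours:** the hand stayed well away from the jar, bottle and clamp block. I did not re-measure their positions at the end.

Two things did not go ideally:
- **Press force dip:** it fell briefly to 17 N in the first centimetre of the push. The tool height showed the sled stayed down.
- **Release:** the fingertips dragged on the cleat and may have raised the sled's tail by up to about 2 mm for a moment. I stopped, backed off, and it settled in place. It never left the channel.

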